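# Brace the purple tub and twist its lid off

### The job

Stand the closed purple tub fully down in the grey square well so that it cannot turn, then twist its tight lilac lid anticlockwise just until its lugs let go (about a fifth of a turn) and lift it straight off. Finish still holding the lid in the gripper, level and still, about two fingers' breadth at most above the tub's open mouth and centred over it, touching nothing else, with the tub left upright and fully seated in the well. Leave everything else on the cart where it is.

Things in the scene. Friction and masses are not known exactly. Their poses are not given: they have to be found in the camera images.
- tub_center (a point): Middle of the square body of the purple tub, 31 mm above its underside; z up, x and y square to the side faces, a white tick on the +x face. Body 70 x 70 mm, 62 mm tall, standing upright, loose, about 350 g. A shoulder rises to 66 mm above the underside and a round neck, 43 mm across with three outward lugs, to 92 mm.
- lid_center (a point): Middle of the round lilac lid closed on the tub: on its axis, 17 mm above its lower edge; z up. 64 mm diameter, 34 mm tall, 60 g, ribbed. Closed, its lower edge is 69 mm above the tub's underside, 3 mm above the shoulder, 23 mm below the top of the neck; its x axis agrees with the tub's. Three inner lugs sit under the neck's lugs, so the closed lid carries the whole tub when lifted.
- lid_mark (a point): End of the white line on top of the lid, 28 mm from its axis along the lid's x, at its top; it shows how far the lid has been turned.
- well_floor (a point): Centre of the floor of the grey square well fixed to the cart top, 4 mm above the cart top; z up, x and y square to its walls. Inside 75 x 75 mm: 2.5 mm play each side of the tub, in any quarter turn; in it the tub turns at most 4 degrees. Walls to 30 mm above the cart top, flared lip to 38 mm, 104 mm over all. Seated, the tub body's middle is 31 mm above this point.
- lid: The same lid; origin on its axis at its lower edge. Turned anticlockwise seen from above (positive about z) relative to the tub, it lets go after about 50 degrees and meets a stop at about 80; between these, at about 65, it lifts straight off like a jar's twist-off lid. From closed it does not turn clockwise.
- tub: The same purple tub; origin at the centre of its underside, axes as tub_center. A sprung rubber seal ring in its mouth pushes the closed lid up with about 12 N, so the lid is tight: unless braced, the tub turns with it.
- amber_bottle: Bystander: empty amber bottle, 64 mm diameter, 135 mm tall, origin at the centre of its underside. Leave alone.
- funnel: Bystander: teal silicone funnel standing mouth down, 90 mm across, 89 mm tall, origin at the centre of its underside. Leave alone.
- peg_ring: Bystander: steel ring with six clothes pegs lying flat, about 156 mm across, 16 mm tall, origin at its centre on the cart top. Leave alone.
- soap_dish: Bystander: blue dish 110 x 75 mm with a bar of soap, 30 mm tall, origin at the centre of its underside. Leave alone.
- scrub_brush: Bystander: wooden scrubbing brush 130 x 50 mm, 42 mm tall, bristles down, origin at the centre of its underside. Leave alone.
- softener: Bystander: blue bottle 72 mm diameter, 190 mm tall, origin at the centre of its underside. Leave alone.

How it is judged:
By the outcome, as a careful person would: the job done as asked, in the order asked, and still so for the second after the job is handed in, while the arm keeps its last pose, push and grip.
It also fails if it takes over 48 s, if anything falls off the work surface, if the arm or the gripper's body presses on something with over 40 N, if the wrist force passes 120 N, or if a joint passes its speed limit or range.

### The arm

A 7-joint arm with a two-finger parallel gripper is mounted at the origin on the work surface. World frame = base frame: x ahead of the robot, y to its left, z up, the work surface at z = 0. Lengths are in mm, angles in rad, forces in N, time in s.
With the tool pointing down it reaches from about 400 to 850 mm from the base axis. Payload 4.4 kg.
Tool frame: the origin (TCP) lies midway between the tips of the shut fingers; the grasp point (between the pads) lies 19 mm behind it; z points along the fingers, y is the direction in which the jaws open and shut (so a half turn about z gives the same grasp; the last joint's range is limited). The gripper opens to 94 mm and grips with 3 to 60 N. Pads are 16 mm wide; open, the fingers measure 119 mm over their backs; the gripper's body (75 mm by 177 mm) begins 78 mm behind the grasp point.
Start: joints at [1.231, 0.628, 0.038, 1.517, -0.027, 0.996, -0.02], TCP at [175.783, -625.794, 205.478] pointing down, gripper open.
Joint ranges: [-3.06, 3.06], [-0.37, 2.12], [-1.25, 1.32], [0.18, 2.47], [-1.1, 4.24], [0.23, 1.98], [-2.94, 2.94]. Speed limits (rad/s): [2.57, 2.57, 3.14, 3.14, 3.14, 3.14, 3.14].

### API

Orientations are given as a unit quaternion [x, y, z, w].
In Python, from cell import r gives the robot as it stands.
- The arm moves only by the shell command python3 -m jog 'ROWS' [OPENING] [FORCE]. ROWS is JSON, a list of rows, each an object of numbers: "x", "y", "z": the shift along the world's x, y, z in m; "wx", "wy", "wz": the turn, a rotation vector about the world's x, y, z in degrees. In form: [{"x": .., "y": .., "z": .., "wx": .., "wy": .., "wz": ..}, ...]. A call has 1 to 20 rows; each row is the pose to reach, as a shift and turn from the pose measured when the call began; what a row does not reach only later rows make up. A row lasts 1/8 s, in which the tool goes at most 62.5 mm and 10.7 degrees, less where a joint would pass 70% of its speed; a pose out of reach is approached as far as the arm can. A call with a gripper value outside its range is refused whole. OPENING is the opening, from 0 (shut) to 1 (fully open), set as the call begins (- or left out, the last holds). The fingers move at their own pace and stop on an object; FORCE is the grip in N (left out, the last holds). Time passes only in rows, so rows that repeat a pose let the fingers close. It gives the time, the measured TCP pose, the force and the opening at its end, in the units of the state.
- r.get_obs(): the state, without advancing time (a new reading comes with each control period).
- r.snapshot(name): name is "scene" or "top"; returns the picture (384x512x3 uint8, red, green, blue); there is no depth.
- r.camera_params(name): a dict with "K" (3x3 intrinsics, pixels), "T" (4x4, takes a point from camera to world coordinates). Camera axes: x right, y up, looking along -z (the intrinsics and any distortion apply to the point x, -y, -z); pixel columns grow to the right and rows downward; lengths in mm; the calibration is good to about 2 mm. A picture is of the moment at which its call begins. camera_params takes no time and is no camera call.
- r.close_job(): hands the job in, once; it reports no verdict.
Trained networks look in the newest picture that a camera, given by its name, has taken for a name from the list of things; names that differ only in an ending like _2 or _b are one class to them, and where a whole thing is asked for, a point or a joint stands for the part that bears it (a point fixed in the world has none). Each returns a list of dicts, best first, with "p" (0 to 1); they miss things now and then, are a little off and sometimes report something else, mostly with a low value. They report only what shows in the picture. A call takes as long as a camera call.
- r.find_in(camera, label): "position" ([x, y, z] in mm, in world coordinates, good to about 4 mm: the middle of the surface that is visible of it).
- r.regions_of(camera, label): "pixels" (384x512 bool, what is visible of it).
The state is a dict: "t": time; "joint_positions": joint angles; "qvel": joint speeds; "joint_torque": joint torques, N m; "tcp_pos": TCP position; "eef_rot": TCP orientation; "force": force on the tool from outside, world axes, zero at the start; "ft_torque": the same for the moment, N m; "opening": finger opening in mm.
Only numpy, scipy, OpenCV 4.12 (cv2) and the standard library are available. Lean on these libraries where they do the work, as an engineer would, in place of code of your own. Each camera call takes 0.05 s, during which the arm holds its last target.

## Working session

There is one attempt and no reset: what is moved stays moved. The work goes in short steps, Python scripts to look and compute and a shell command to move; the robot and the scene stay as the last step left them, time stands still between calls to the robot, and variables do not carry over. Pictures are saved under pics/ and viewed, and the job is handed in when it is done.

```bash
ls; mkdir -p pics
python3 - <<'E'
from cell import r
import cv2
for c in ("scene","top"):
    im=r.snapshot(c); cv2.imwrite(f"pics/{c}0.png",im[:,:,::-1])
    for l in ("tub_center","lid_center","lid_mark","well_floor","lid","tub","softener","amber_bottle","funnel"):
        f=r.find_in(c,l); print(c,l,[( [round(v) for v in d["position"]],round(d["p"],2)) for d in f[:3]])
    p=r.camera_params(c);print(p)
o=r.get_obs();print(o)
E
```

```text
pics
scene tub_center [([551, -126, 37], 0.83)]
scene lid_center [([546, -142, 101], 0.53)]
scene lid_mark [([499, 224, 20], 0.2)]
scene well_floor [([498, 222, 19], 0.86), ([543, -136, 100], 0.21)]
scene lid [([539, -136, 98], 0.5)]
scene tub [([551, -128, 42], 0.87)]
scene softener [([736, 370, 95], 0.91), ([554, -130, 38], 0.75), ([810, 0, 22], 0.6)]
scene amber_bottle [([803, -193, 72], 0.57), ([547, -142, 104], 0.48)]
scene funnel [([813, 1, 21], 0.7)]
{'K': array([[484.86677522,   0.        , 251.58541268],
       [  0.        , 484.86677522, 194.40973079],
       [  0.        ,   0.        ,   1.        ]]), 'T': array([[-2.75376789e-01, -5.41530042e-01,  7.94300219e-01,
         1.87133107e+03],
       [ 9.61316661e-01, -1.60410490e-01,  2.23916841e-01,
         3.48327881e+02],
       [ 6.15639111e-03,  8.25235535e-01,  5.64755178e-01,
         9.59337549e+02],
       [ 0.00000000e+00,  0.00000000e+00,  0.00000000e+00,
         1.00000000e+00]])}
top tub_center [([529, -121, 60], 0.54)]
top lid_center [([521, -143, 107], 0.75)]
top lid_mark [([526, -140, 100], 0.88)]
top wel
[... 800 characters left out ...]
': 1.0, 'joint_positions': array([ 1.23120761,  0.6283912 ,  0.03850096,  1.51742018, -0.02700392,
        0.99631151, -0.01997488]), 'qvel': array([ 0.00165657, -0.00035916, -0.00089101, -0.00132431,  0.00027491,
       -0.0005455 , -0.00022203]), 'joint_torque': array([-2.27215305e-04, -5.49597287e+01,  1.14294693e+00, -1.86946177e+01,
       -5.24444261e-02,  1.56745710e-02,  4.18513685e-05]), 'tcp_pos': array([ 175.77448066, -625.7811332 ,  205.47767226]), 'eef_rot': array([ 9.90644813e-01,  1.36465579e-01,  1.84050066e-05, -8.95891380e-06]), 'force': array([ 0.22471528, -0.38820032, -0.03268787]), 'ft_torque': array([ 0.03121497, -0.02159511, -0.02529382]), 'opening': 94.03537574163049}
```

View pictures.

View pics/scene0.png

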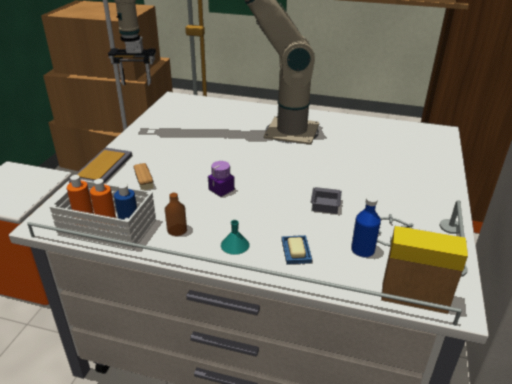

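View pics/top0.png

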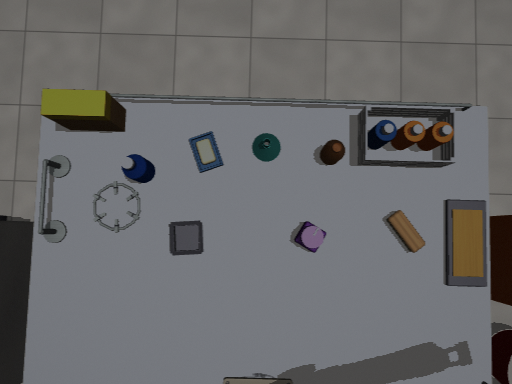

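Run:
```python
import cv2
im=cv2.imread("pics/top0.png")
a=cv2.resize(im[130:250,230:390],None,fx=4,fy=4,interpolation=cv2.INTER_CUBIC)
b=cv2.resize(im[145:265,120:250],None,fx=4,fy=4,interpolation=cv2.INTER_CUBIC)
cv2.imwrite("pics/a.png",a);cv2.imwrite("pics/b.png",b)
```

```text
(no output)
```

View pics/a.png

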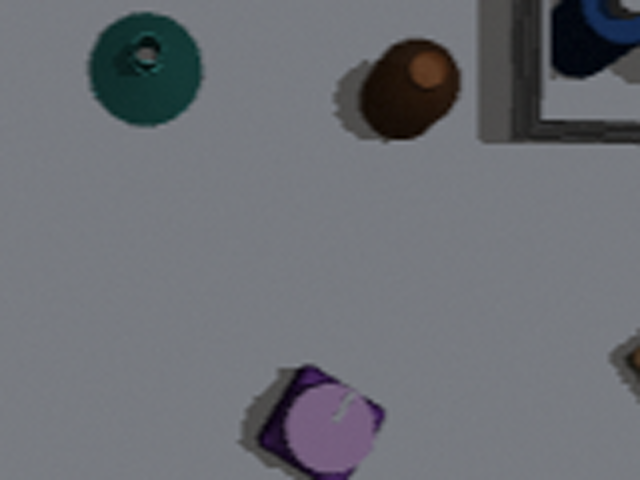

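View pics/b.png

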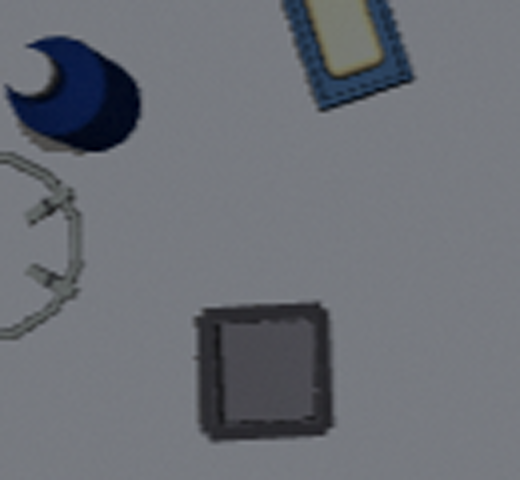

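```bash
cat > h.py <<'E'
import numpy as np, cv2
from scipy.optimize import minimize
from cell import r
def proj(c,P):
    p=r.camera_params(c); q=np.linalg.inv(p["T"]); P=np.atleast_2d(P)
    X=P@q[:3,:3].T+q[:3,3]; X=X*[1,-1,-1]; u=X@p["K"].T
    return u[:,:2]/u[:,2:]
def unproj(c,uv,z):
    p=r.camera_params(c);uv=np.atleast_2d(uv)
    d=np.c_[uv,np.ones(len(uv))]@np.linalg.inv(p["K"]).T*[1,-1,-1]
    d=d@p["T"][:3,:3].T;o=p["T"][:3,3]
    return o+d*((z-o[2])/d[:,2:])
def fill(shape,hulls,S=4):
    m=np.zeros((shape[0]*S,shape[1]*S),np.uint8)
    for h in hulls:
        cv2.fillConvexPoly(m,cv2.convexHull(np.round((h+.5)*S-.5).astype(np.int32)),1)
    return cv2.resize(m.astype(np.float32),(shape[1],shape[0]),interpolation=cv2.INTER_AREA)
def box(s,z0,z1,x,y,a):
    h=s/2;c=np.array([[h,h],[h,-h],[-h,-h],[-h,h]]);R=np.array([[np.cos(a),-np.sin(a)],[np.sin(a),np.cos(a)]])
    c=c@R.T+[x,y];return np.vstack([np.c_[c,[z]*4] for z in (z0,z1)])
def cyl(d,z0,z1,x,y):
    t=np.linspace(0,2*np.pi,40);c=np.c_[x+d/2*np.cos(t),y+d/2*np.sin(t)]
    return np.vstack([np.c_[c,[z]*40] for z in (z0,z1)])
E
python3 - <<'E'
from h import *
top=cv2.imread("pics/top0.png").astype(int);sc=cv2.imread("pics/scene0.png").astype(int)
def purple(im,roi):
    m=np.zeros(im.shape[:2],np.float32);y0,y1,x0,x1=roi
    s=im[y0:y1,x0:x1];m[y0:y1,x0:x1]=((s[...,2]-s[...,1]>14)&(s[...,0]-s[...,1]>14));return m
M={"top":purple(top,(215,260,290,335)),"scene":purple(sc,(150,205,195,245))}
for k in M: print(k,M[k].sum())
for cams in (["top"],["scene"],["top","scene"]):
    def cost(v):
        x,y,a=v[0],v[1],np.radians(v[2]);c=0
        for k in cams:
            f=fill(M[k].shape,[proj(k,box(70,0,64,x,y,a)),proj(k,cyl(64,69,103,x,y))]);c+=np.abs(f-M[k]).sum()
        return c
    best=min((minimize(cost,[x0,-135,a],method="Nelder-Mead",options=dict(initial_simplex=[[x0,-135,a],[x0+10,-135,a],[x0,-125,a],[x0,-135,a+12]])) for a in (-60,-40,-20,0) for x0 in (525,540)),key=lambda s:s.fun)
    print(cams,best.x.round(1),best.fun)
x,y,a=best.x
# mark
g=top[215:260,290:335];w=(g.min(2)>115);print(np.argwhere(w)[:,::-1]+[290,215])
# lid circle
l=(top[...,1]>80)&(top[...,0]-top[...,1]>20)&(M["top"]>0);uv=np.argwhere(l)[:,::-1].mean(0);print("lid c",uv,unproj("top",uv,103))
E
```

```text
top 457.0
scene 653.0
['top'] [ 525.2 -143.    60.3] 175.3125Traceback (most recent call last):
  File "<stdin>", line 14, in <module>
  File "<stdin>", line 14, in <genexpr>
    res = _minimize_neldermead(fun, x0, args, callback, bounds=bounds,
                               **options)
    fxcc = func(xcc)
    fx = function(np.copy(x), *(wrapper_args + args))
  File "<stdin>", line 12, in cost
  File "h.py", line 5, in proj
    p=r.camera_params(c); q=np.linalg.inv(p["T"]); P=np.atleast_2d(P)
ValueError: time passes only in moves, steps and waits
```

Run:
```python
from h import *
r.snapshot("top");a=r.regions_of("top","well_floor");r.snapshot("scene");b=r.regions_of("scene","well_floor")
ms={"top":a[0]["pixels"],"scene":b[0]["pixels"]}
for k,m in ms.items():
    m=m.astype(np.uint8);ys,xs=np.nonzero(m);print(k,m.sum(),xs.min(),xs.max(),ys.min(),ys.max(),xs.mean(),ys.mean())
top=cv2.imread("pics/top0.png").astype(int);sc=cv2.imread("pics/scene0.png").astype(int)
print(top[238,160:215].mean(1).round().astype(int));print(top[210:265,187].mean(1).round().astype(int))
def dark(im,roi,t):
    m=np.zeros(im.shape[:2],np.uint8);y0,y1,x0,x1=roi;m[y0:y1,x0:x1]=im[y0:y1,x0:x1].max(2)<t
    c,_=cv2.findContours(m,cv2.RETR_EXTERNAL,cv2.CHAIN_APPROX_NONE);c=max(c,key=cv2.contourArea);o=np.zeros_like(m);cv2.drawContours(o,[c],-1,1,-1);return o.astype(np.float32)
M={"top":dark(top,(210,265,160,215),106),"scene":dark(sc,(180,220,300,350),130)}
for k in M:print(k,M[k].sum(),sc[200,300:350].mean(1).astype(int))
for cams in (["top"],["scene"],["top","scene"]):
    def cost(v):
        c=0
        for k in cams:
            f=fill(M[k].shape,[proj(k,box(100,0,30,v[0],v[1],np.radians(v[2]))),proj(k,box(104,30,38,v[0],v[1],np.radians(v[2])))]);c+=np.abs(f-M[k]).sum()
        return c
    b=min((minimize(cost,[505,225,a],method="Nelder-Mead",options=dict(initial_simplex=[[505,225,a],[515,225,a],[505,235,a],[505,225,a+12]])) for a in (-10,0,10)),key=lambda s:s.fun)
    print(cams,b.x.round(1),b.fun)
for k in M: cv2.imwrite(f"pics/w_{k}.png",M[k]*255)
```

```text
top 1087 169 202 221 254 185.41858325666973 237.55473781048758
scene 699 311 341 187 213 325.48068669527896 199.9656652360515
[122 123 123 123 121 124 123 123 122  86  48  45  45  45  31  44  67  74
  75  76  75  74  75  75  75  76  76  76  75  75  75  76  76  77  75  77
  77  77  58  45  44  42  58 104 124 124 122 123 124 122 123 124 124 122
 124]
[122 123 123 123 125 122 124 122 123 123 124  63  43  43  43  65  76  75
  75  76  76  75  76  77  76  74  76  75  76  77  76  76  75  75  74  74
  75  74  76  76  58  41  43  44  64 122 123 122 123 123 123 122 122 123
 123]
top 1143.0 [212 212 212 212 213 212 213 212 213 204 170 111  78  70  61  61  82  99
 104 105 105 104 103 103 104 105 105 103 105 103 105 104 104 104 103 100
  97  84  82  81  95 130 160 198 211 213 212 212 212 212]
scene 696.0 [212 212 212 212 213 212 213 212 213 204 170 111  78  70  61  61  82  99
 104 105 105 104 103 103 104 105 105 103 105 103 105 104 104 104 103 100
  97  84  82  81  95 130 160 198 211 213 212 212 212 212]
['top'] [511.1 227.2   4.4] 124.25
['scene'] [507.8 225.6   6.9] 133.0
['top', 'scene'] [511.4 227.2   6. ] 263.0625[ WARN:0@16.244] global loadsave.cpp:1063 imwrite_ Unsupported depth image for selected encoder is fallbacked to CV_8U.
```

```bash
python3 - <<'E'
from h import *
import pickle
pickle.dump({k:r.camera_params(k) for k in("top","scene")},open("cam.pkl","wb"))
s=open("h.py").read()
s=s.replace("from cell import r\n","from cell import r\nimport pickle\nCAM=pickle.load(open('cam.pkl','rb'))\n").replace("r.camera_params(c)","CAM[c]")
open("h.py","w").write(s)
E
cat > fit.py <<'E'
from h import *
top=cv2.imread("pics/top0.png").astype(float);sc=cv2.imread("pics/scene0.png").astype(float)
def soft(im,roi,kind):
    y0,y1,x0,x1=roi;s=im[y0:y1,x0:x1];m=np.zeros(im.shape[:2],np.float32)
    if kind=="p": 
        q=(s[...,2]+s[...,0])/2/np.maximum(s[...,1],1); v=np.clip((q-1.06)/.14,0,1)
    else:
        g=s.mean(2);bg=np.median(np.r_[g[0],g[-1],g[:,0],g[:,-1]]);v=np.clip((bg-g)/(bg*.55),0,1)
        b=(v>.3).astype(np.uint8);n,l,st,c=cv2.connectedComponentsWithStats(b)
        ct,_=cv2.findContours((v>.5).astype(np.uint8),0,1);ct=max(ct,key=cv2.contourArea);f=np.zeros_like(b);cv2.drawContours(f,[ct],-1,1,-1)
        f=cv2.erode(f,np.ones((3,3)));v=np.where(f>0,1,v)
    m[y0:y1,x0:x1]=v;return m
def run(name,M,model,x0,angs):
    for cams in (["top"],["scene"],["top","scene"]):
        def cost(v):
            return sum((((fill(M[k].shape,[proj(k,h) for h in model(*v)])-M[k]))**2).sum() for k in cams)
        best=None
        for a in angs:
            p=np.array([*x0,a]);s=minimize(cost,p,method="Nelder-Mead",options=dict(initial_simplex=[p,p+[12,0,0],p+[0,12,0],p+[0,0,10]],xatol=.05))
            s=minimize(cost,s.x,method="Nelder-Mead",options=dict(initial_simplex=[s.x,s.x+[5,0,0],s.x+[0,5,0],s.x+[0,0,5]],xatol=.05))
            if best is None or s.fun<best.fun:best=s
        print(name,cams,best.x.round(2),round(best.fun,1))
    for k in M:
        im=cv2.imread(f"pics/{k}0.png");S=5
        u=np.vstack([proj(k,h) for h in model(*best.x)]);c=u.mean(0).astype(int)-40
        cr=cv2.resize(im[c[1]:c[1]+80,c[0]:c[0]+80],None,fx=S,fy=S,interpolation=cv2.INTER_CUBIC)
        for h in model(*best.x):
            cv2.polylines(cr,[cv2.convexHull(np.round((proj(k,h)-c+.5)*S).astype(np.int32))],True,(0,255,0),1)
        cv2.imwrite(f"pics/fit_{name}_{k}.png",cr)
        cv2.imwrite(f"pics/m_{name}_{k}.png",(M[k]*255).astype(np.uint8))
    return best.x
rd=lambda a:np.radians(a)
run("tub",{"top":soft(top,(215,260,288,335),"p"),"scene":soft(sc,(155,205,195,245),"p")},
 lambda x,y,a:[box(70,0,62,x,y,rd(a)),box(62,62,66,x,y,rd(a)),cyl(43,62,72,x,y),cyl(64,69,103,x,y)],(530,-138),(-40,-20,20,40))
run("well",{"top":soft(top,(210,265,160,215),"g"),"scene":soft(sc,(180,220,300,350),"g")},
 lambda x,y,a:[box(96,0,30,x,y,rd(a)),box(104,34,38,x,y,rd(a))],(508,226),(-10,0,10))
g=top[225:245,305:325].min(2);q=np.argwhere(g>105)
for j,i in q: print(i+305,j+225,int(g[j,i]),unproj("top",[i+305,j+225],103)[0,:2].round(0))
E
python3 fit.py
python3 - <<'E'
import cv2,numpy as np
cv2.imwrite("pics/fits.png",np.vstack([np.hstack([cv2.resize(cv2.imread(f"pics/fit_{n}_{k}.png"),(300,300)) for k in("top","scene")]) for n in("tub","well")]))
E
```

```text
tub ['top'] [ 524.4  -143.     59.56] 30.3
tub ['scene'] [ 524.11 -144.09   38.93] 52.0
tub ['top', 'scene'] [ 524.69 -143.17  -30.64] 113.1
well ['top'] [510.87 225.83   3.12] 85.5
well ['scene'] [513.7  226.4    7.68] 32.8
well ['top', 'scene'] [511.76 226.45   5.65] 124.7
316 225 119 [ 558. -153.]
317 225 119 [ 558. -156.]
318 225 120 [ 558. -159.]
319 225 120 [ 558. -161.]
320 225 120 [ 558. -164.]
321 225 119 [ 559. -167.]
322 225 119 [ 559. -170.]
323 225 120 [ 559. -173.]
324 225 119 [ 559. -176.]
317 226 106 [ 555. -156.]
318 226 120 [ 555. -159.]
319 226 120 [ 556. -161.]
320 226 119 [ 556. -164.]
321 226 119 [ 556. -167.]
322 226 119 [ 556. -170.]
323 226 119 [ 556. -173.]
324 226 120 [ 556. -176.]
319 227 115 [ 553. -161.]
320 227 120 [ 553. -164.]
321 227 119 [ 553. -167.]
322 227 119 [ 553. -170.]
323 227 119 [ 553. -173.]
324 227 119 [ 553. -176.]
317 228 110 [ 550. -156.]
318 228 116 [ 550. -159.]
320 228 114 [ 550. -164.]
321 228 118 [ 550. -167.]
322 228 118 [ 550. -170.]
323 228 118 [ 550. -173.]
324 228 120 [ 550. -176.]
316 229 106 [ 547. -153.]
317 229 119 [ 547. -156.]
318 229 107 [ 547. -159.]
322 229 107 [ 547. -170.]
323 229 121 [ 547. -173.]
324 229 119 [ 547. -176.]
316 230 114 [ 544. -153.]
324 230 119 [ 545. -176.]
315 231 113 [ 541. -150.]
316 231 111 [ 541. -153.]
315 232 113 [ 538. -150.]
316 232 110 [ 538. -153.]
314 233 108 [ 535. -148.]
315 233 119 [ 535. -150.]
313 234 114 [ 532. -145.]
314 234 119 [ 532. -148.]
315 234 106 [ 533. -150.]
314 235 107 [ 530. -148.]
324 238 106 [ 522. -176.]
324 239 112 [ 519. -176.]
323 240 114 [ 516. -173.]
324 240 118 [ 516. -176.]
323 241 111 [ 513. -174.]
324 241 119 [ 513. -176.]
323 242 113 [ 511. -174.]
324 242 119 [ 511. -176.]
322 243 114 [ 508. -171.]
323 243 119 [ 508. -174.]
324 243 119 [ 508. -176.]
321 244 114 [ 505. -168.]
322 244 119 [ 505. -171.]
323 244 119 [ 505. -174.]
324 244 120 [ 505. -176.]
```

View pics/fits.png

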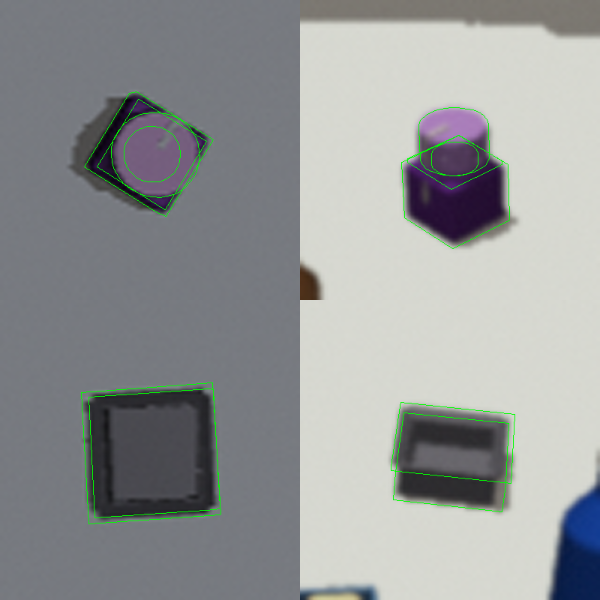

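```bash
cat > fit2.py <<'E'
import builtins,io,contextlib
with contextlib.redirect_stdout(io.StringIO()):
    from fit import *
g=top.mean(2)
# outer top fit w/ free size
M=soft(top,(210,265,160,215),"g");Ms=soft(sc,(180,220,300,350),"g")
def nm(cost,p,d):
    p=np.array(p,float);s=None
    for _ in range(3):
        s=minimize(cost,p,method="Nelder-Mead",options=dict(initial_simplex=np.vstack([p,p+np.diag(d)]),xatol=.03));p=s.x
    return s
s=nm(lambda v:((fill(M.shape,[proj("top",box(v[3],37,38,v[0],v[1],rd(v[2]))),proj("top",box(v[3]-8,0,1,v[0],v[1],rd(v[2])))],8)-M)**2).sum(),[511,226,3,100],[5,5,5,4]);print("outer top",s.x,s.fun)
s=nm(lambda v:((fill(M.shape,[proj("scene",box(v[3],30,38,v[0],v[1],rd(v[2]))),proj("scene",box(v[3]-6,0,1,v[0],v[1],rd(v[2])))],8)-Ms)**2).sum(),[511,226,3,100],[5,5,5,4]);print("outer scene",s.x,s.fun)
# floor bright region
F=np.zeros_like(M);F[219:256,170:203]=np.clip((g[219:256,170:203]-44)/31,0,1)
# cut outside by outer eroded
ct=(M>.9).astype(np.uint8);ct=cv2.erode(ct,np.ones((3,3)));F*=ct
s=nm(lambda v:((fill(M.shape,[proj("top",box(1,4,4.1,v[0],v[1],0)*0+box(v[3],4,4.1,v[0],v[1],rd(v[2])))],8)-F)**2).sum(),[508,226,3,72],[5,5,5,4]);print("floor top (sq)",s.x,s.fun)
E
python3 fit2.py
python3 - <<'E'
import cv2
im=cv2.imread("pics/top0.png")[212:264,160:215]
cv2.imwrite("pics/wellz.png",cv2.convertScaleAbs(cv2.resize(im,None,fx=10,fy=10,interpolation=0),alpha=1.8))
E
```

```text
outer top [511.12745214 226.23259763   4.45259214  98.47976693] 11.963361740112305
outer scene [513.98591995 226.02986284   7.00935335  98.63506203] 20.882335662841797
floor top (sq) [511.40173172 227.45108687   3.60357679  71.6606783 ] 19.370548248291016
```

View pics/wellz.png

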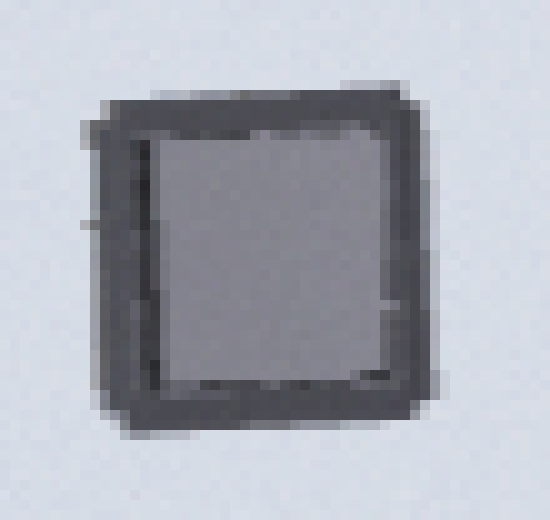

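```bash
python3 -m jog '[{"x":0.015,"y":0.02,"z":0,"wz":2},{"x":0.04,"y":0.056,"z":0,"wz":5},{"x":0.07,"y":0.097,"z":0,"wz":9},{"x":0.1,"y":0.138,"z":0,"wz":13},{"x":0.13,"y":0.18,"z":0,"wz":17},{"x":0.16,"y":0.222,"z":0,"wz":21},{"x":0.19,"y":0.263,"z":0,"wz":25},{"x":0.22,"y":0.304,"z":0,"wz":29},{"x":0.25,"y":0.346,"z":0,"wz":33},{"x":0.28,"y":0.388,"z":-0.01,"wz":37},{"x":0.31,"y":0.43,"z":-0.02,"wz":40},{"x":0.333,"y":0.461,"z":-0.035,"wz":42},{"x":0.345,"y":0.477,"z":-0.045,"wz":43.5},{"x":0.3487,"y":0.4826,"z":-0.045,"wz":44},{"x":0.3487,"y":0.4826,"z":-0.045,"wz":44},{"x":0.3487,"y":0.4826,"z":-0.045,"wz":44}]' 1
python3 - <<'E'
from h import *
for c in("scene","top"): cv2.imwrite(f"pics/{c}1.png",r.snapshot(c)[:,:,::-1])
a=cv2.imread("pics/scene1.png")[80:230,150:350];cv2.imwrite("pics/v1.png",cv2.resize(a,None,fx=4,fy=4,interpolation=cv2.INTER_CUBIC))
E
```

```text
schema error: expected keys x, y, z, wx, wy, wz
```

View pics/v1.png

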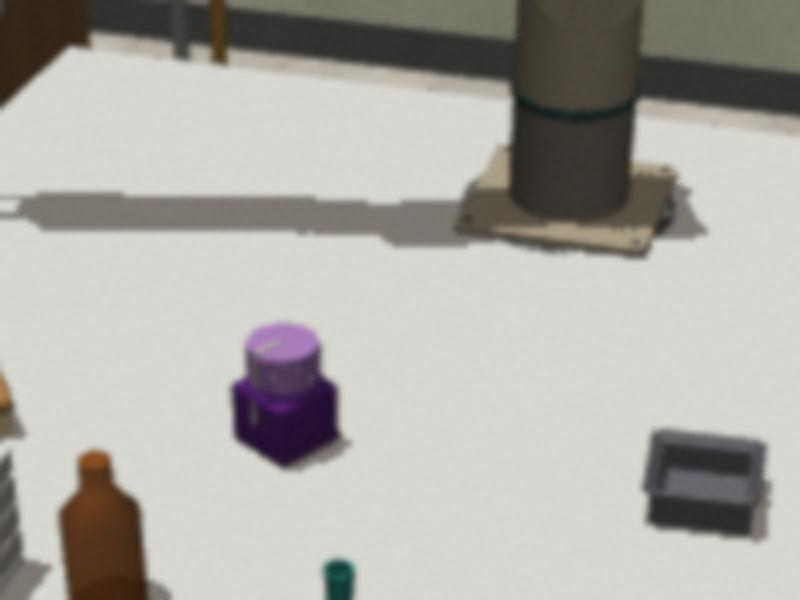

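View pics/top1.png

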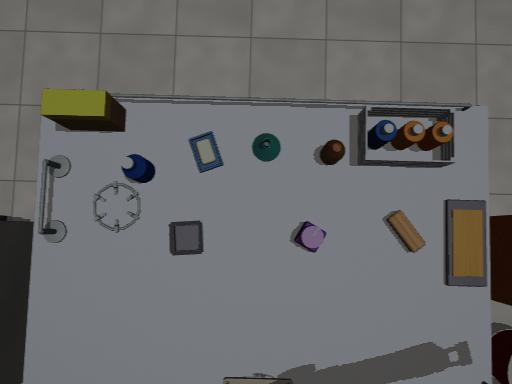

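The move was refused because every row needs all six keys. The pictures show the scene unchanged, so I'm retyping the rows.

```bash
python3 -m jog '[{"x":0.015,"y":0.02,"z":0,"wx":0,"wy":0,"wz":2},{"x":0.04,"y":0.056,"z":0,"wx":0,"wy":0,"wz":5},{"x":0.07,"y":0.097,"z":0,"wx":0,"wy":0,"wz":9},{"x":0.1,"y":0.138,"z":0,"wx":0,"wy":0,"wz":13},{"x":0.13,"y":0.18,"z":0,"wx":0,"wy":0,"wz":17},{"x":0.16,"y":0.222,"z":0,"wx":0,"wy":0,"wz":21},{"x":0.19,"y":0.263,"z":0,"wx":0,"wy":0,"wz":25},{"x":0.22,"y":0.304,"z":0,"wx":0,"wy":0,"wz":29},{"x":0.25,"y":0.346,"z":0,"wx":0,"wy":0,"wz":33},{"x":0.28,"y":0.388,"z":-0.01,"wx":0,"wy":0,"wz":37},{"x":0.31,"y":0.43,"z":-0.02,"wx":0,"wy":0,"wz":40},{"x":0.333,"y":0.461,"z":-0.035,"wx":0,"wy":0,"wz":42},{"x":0.345,"y":0.477,"z":-0.045,"wx":0,"wy":0,"wz":43.5},{"x":0.3487,"y":0.4826,"z":-0.045,"wx":0,"wy":0,"wz":44},{"x":0.3487,"y":0.4826,"z":-0.045,"wx":0,"wy":0,"wz":44},{"x":0.3487,"y":0.4826,"z":-0.045,"wx":0,"wy":0,"wz":44}]' 1
python3 - <<'E'
from h import *
for c in("scene","top"): cv2.imwrite(f"pics/{c}1.png",r.snapshot(c)[:,:,::-1])
a=cv2.imread("pics/scene1.png")[80:230,150:350];cv2.imwrite("pics/v1.png",cv2.resize(a,None,fx=4,fy=4,interpolation=cv2.INTER_CUBIC))
E
```

```text
t: 3.3
tcp_pos: [524.0, -145.1, 161.0]
eef_rot: [0.868, 0.496, -0.0, 0.001]
force: [-0.0, -0.3, 0.3]
opening: 93.9
```

View pics/v1.png

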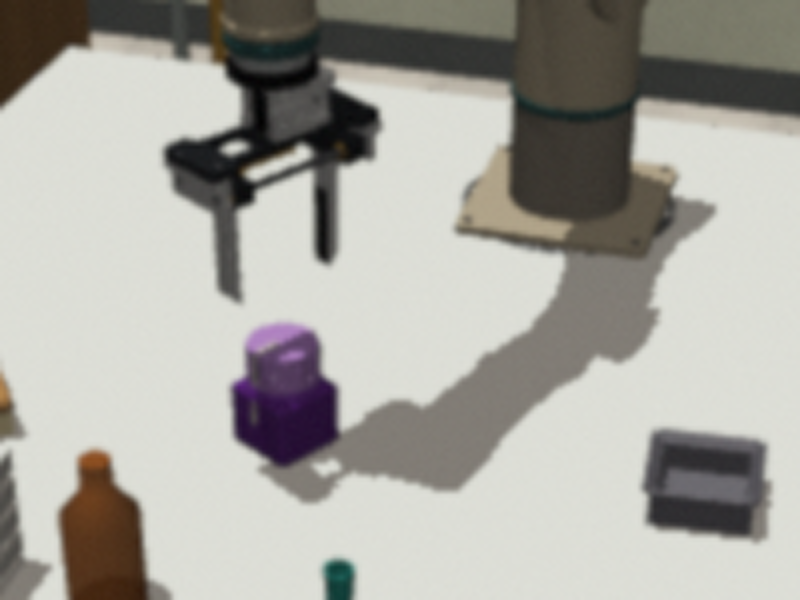

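View pics/top1.png

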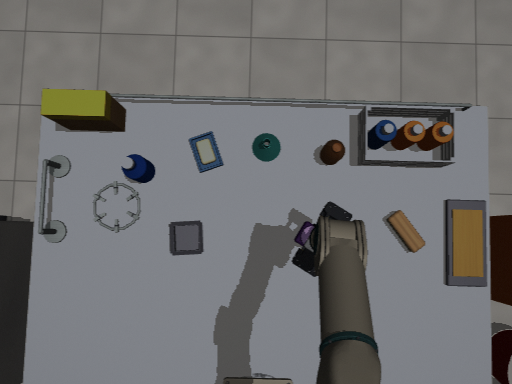

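Run:
```python
from h import *
from scipy.spatial.transform import Rotation as R
o=r.get_obs();q=R.from_quat(o["eef_rot"]);print(o["t"],o["tcp_pos"],q.as_matrix().round(3),o["joint_positions"].round(2))
t=o["tcp_pos"];y=q.as_matrix()[:,1]
print(proj("scene",np.array([t,t+47*y,t-47*y,t+53*y,t-53*y])))
```

```text
3.4 [ 524.08468804 -144.61385254  160.91198499] [[ 0.507  0.862  0.   ]
 [ 0.862 -0.507 -0.001]
 [-0.     0.001 -1.   ]] [ 0.35  0.54 -0.19  1.86  0.15  0.76 -0.46]
[[219.5500227  149.90052606]
 [208.72365121 154.62299681]
 [230.02552451 145.33110491]
 [207.31540442 155.23727503]
 [231.33843655 144.75841177]]
```

```bash
python3 -m jog '[{"x":0.0005,"y":0.0014,"z":-0.02,"wx":0,"wy":0,"wz":0},{"x":0.0005,"y":0.0014,"z":-0.045,"wx":0,"wy":0,"wz":0},{"x":0.0005,"y":0.0014,"z":-0.065,"wx":0,"wy":0,"wz":0},{"x":0.0005,"y":0.0014,"z":-0.08,"wx":0,"wy":0,"wz":0},{"x":0.0005,"y":0.0014,"z":-0.087,"wx":0,"wy":0,"wz":0},{"x":0.0005,"y":0.0014,"z":-0.089,"wx":0,"wy":0,"wz":0},{"x":0.0005,"y":0.0014,"z":-0.089,"wx":0,"wy":0,"wz":0},{"x":0.0005,"y":0.0014,"z":-0.089,"wx":0,"wy":0,"wz":0}]' 1; python3 -m jog '[{"x":0,"y":0,"z":0,"wx":0,"wy":0,"wz":0},{"x":0,"y":0,"z":0,"wx":0,"wy":0,"wz":0},{"x":0,"y":0,"z":0,"wx":0,"wy":0,"wz":0},{"x":0,"y":0,"z":0,"wx":0,"wy":0,"wz":0},{"x":0,"y":0,"z":0,"wx":0,"wy":0,"wz":0},{"x":0,"y":0,"z":0,"wx":0,"wy":0,"wz":0}]' 0 50
```

```text
t: 4.4
tcp_pos: [525.0, -143.3, 72.4]
eef_rot: [0.868, 0.497, 0.0, 0.001]
force: [-0.6, 0.2, 0.5]
opening: 94.1
t: 5.15
tcp_pos: [525.3, -143.4, 72.5]
eef_rot: [0.868, 0.497, 0.001, 0.001]
force: [-0.0, -0.8, 0.4]
opening: 63.2
```

```bash
python3 -m jog '[{"x":0,"y":0,"z":0.005,"wx":0,"wy":0,"wz":0},{"x":0,"y":0,"z":0.02,"wx":0,"wy":0,"wz":0},{"x":0,"y":0,"z":0.04,"wx":0,"wy":0,"wz":0},{"x":0,"y":0,"z":0.06,"wx":0,"wy":0,"wz":0},{"x":0,"y":0,"z":0.075,"wx":0,"wy":0,"wz":0},{"x":0,"y":0,"z":0.08,"wx":0,"wy":0,"wz":0},{"x":0,"y":0,"z":0.08,"wx":0,"wy":0,"wz":0},{"x":0,"y":0,"z":0.08,"wx":0,"wy":0,"wz":0}]'
python3 - <<'E'
from h import *
cv2.imwrite(f"pics/scene2.png",r.snapshot("scene")[:,:,::-1])
a=cv2.imread("pics/scene2.png")[80:230,150:350];cv2.imwrite("pics/v2.png",cv2.resize(a,None,fx=4,fy=4,interpolation=cv2.INTER_CUBIC))
E
```

```text
t: 6.15
tcp_pos: [524.6, -143.3, 151.8]
eef_rot: [0.868, 0.497, -0.0, 0.0]
force: [0.7, -0.3, -4.8]
opening: 63.4
```

View pics/v2.png

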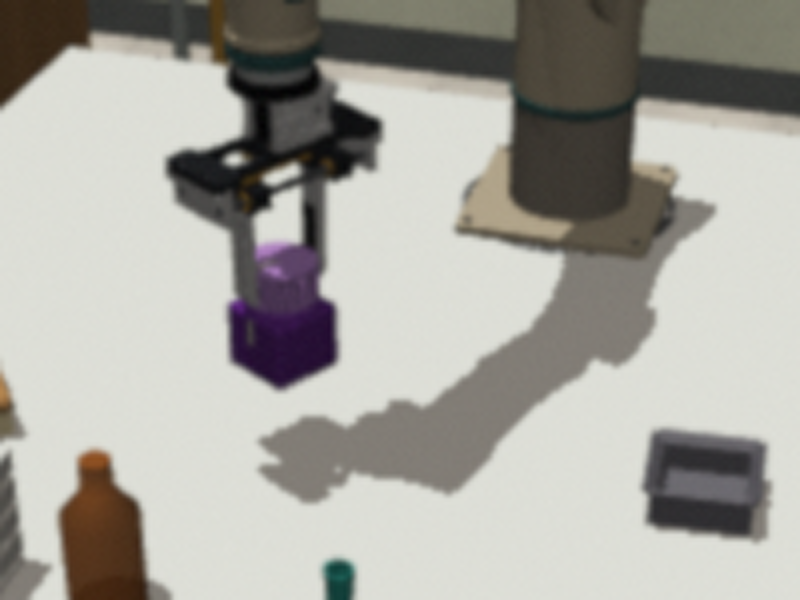

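```bash
python3 -m jog '[{"x":0,"y":0.007,"z":0,"wx":0,"wy":0,"wz":0.7},{"x":-0.001,"y":0.026,"z":0,"wx":0,"wy":0,"wz":2.4},{"x":-0.002,"y":0.055,"z":0,"wx":0,"wy":0,"wz":5.2},{"x":-0.003,"y":0.092,"z":0,"wx":0,"wy":0,"wz":8.7},{"x":-0.0045,"y":0.129,"z":0,"wx":0,"wy":0,"wz":12.2},{"x":-0.006,"y":0.166,"z":0,"wx":0,"wy":0,"wz":15.7},{"x":-0.007,"y":0.203,"z":0,"wx":0,"wy":0,"wz":19.2},{"x":-0.0085,"y":0.24,"z":0,"wx":0,"wy":0,"wz":22.6},{"x":-0.01,"y":0.277,"z":0,"wx":0,"wy":0,"wz":26.1},{"x":-0.011,"y":0.314,"z":0,"wx":0,"wy":0,"wz":29.6},{"x":-0.012,"y":0.344,"z":0,"wx":0,"wy":0,"wz":32.4},{"x":-0.013,"y":0.362,"z":0,"wx":0,"wy":0,"wz":34},{"x":-0.013,"y":0.37,"z":0,"wx":0,"wy":0,"wz":34.8},{"x":-0.013,"y":0.37,"z":0,"wx":0,"wy":0,"wz":34.8},{"x":-0.013,"y":0.37,"z":0,"wx":0,"wy":0,"wz":34.8},{"x":-0.013,"y":0.37,"z":0,"wx":0,"wy":0,"wz":34.8}]'
python3 - <<'E'
from h import *
for c in("scene","top"): cv2.imwrite(f"pics/{c}3.png",r.snapshot(c)[:,:,::-1])
a=cv2.imread("pics/scene3.png")[90:240,230:430];cv2.imwrite("pics/v3.png",cv2.resize(a,None,fx=4,fy=4,interpolation=cv2.INTER_CUBIC))
a=cv2.imread("pics/top3.png")[180:290,120:270];cv2.imwrite("pics/v3t.png",cv2.resize(a,None,fx=4,fy=4,interpolation=cv2.INTER_CUBIC))
from scipy.spatial.transform import Rotation as R
o=r.get_obs();q=R.from_quat(o["eef_rot"]).as_matrix();print(o["tcp_pos"],np.degrees(np.arctan2(q[1,1],q[0,1])),q[:,2],o["joint_positions"].round(2))
E
```

```text
t: 8.2
tcp_pos: [511.9, 225.4, 151.8]
eef_rot: [0.68, 0.733, -0.0, 0.001]
force: [-0.5, 0.9, -5.4]
opening: 63.3
[511.8570951  225.92458519 151.81485371] 4.282406495837809 [ 7.74254401e-04 -7.28790819e-04 -9.99999435e-01] [-0.24  0.58 -0.34  1.82  0.27  0.78 -0.65]
```

View pics/v3.png

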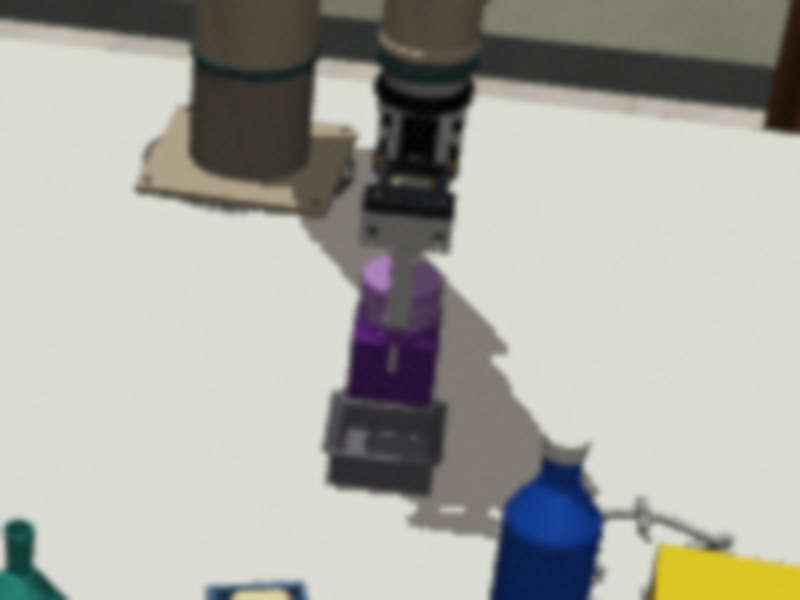

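View pics/v3t.png

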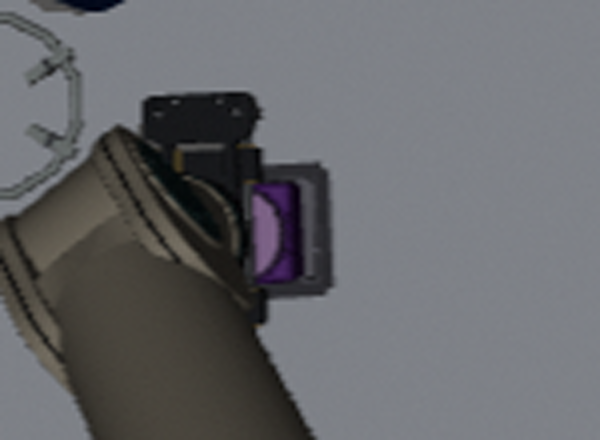

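Run:
```python
from h import *
im=cv2.imread("pics/scene3.png");S=8
x,y,a=511.9,225.9,np.radians(4.4);c=np.array([305,150])
cr=cv2.resize(im[150:220,305:355+15],None,fx=S,fy=S,interpolation=cv2.INTER_CUBIC)
for h in (box(70,79.4,141.4,x,y,a),box(70,141,141.4,x,y,a),cyl(64,148.4,182.4,x,y),box(98.5,30,38,511.5,226.5,np.radians(4.8))):
    cv2.polylines(cr,[cv2.convexHull(np.round((proj("scene",h)-c+.5)*S).astype(np.int32))],True,(0,255,0),1)
im=cv2.imread("pics/top3.png");c=np.array([160,210])
cr2=cv2.resize(im[210:280,160:225],None,fx=S,fy=S,interpolation=cv2.INTER_CUBIC)
for h in (box(70,79.4,141.4,x,y,a),box(70,141,141.4,x,y,a),box(98.5,37,38,511.5,226.5,np.radians(4.8))):
    cv2.polylines(cr2,[cv2.convexHull(np.round((proj("top",h)-c+.5)*S).astype(np.int32))],True,(0,255,0),1)
o=np.hstack([cr,cr2]);print(o.shape);cv2.imwrite("pics/v3o.png",cv2.resize(o,None,fx=.75,fy=.75,interpolation=cv2.INTER_AREA))
```

```text
(560, 1040, 3)
```

View pics/v3o.png

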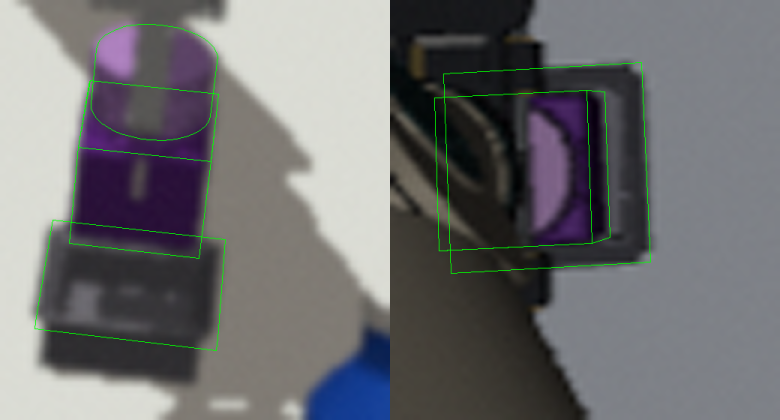

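```bash
python3 -m jog '[{"x":0,"y":0.0005,"z":-0.015,"wx":0,"wy":0,"wz":0},{"x":0,"y":0.0005,"z":-0.03,"wx":0,"wy":0,"wz":0},{"x":0,"y":0.0005,"z":-0.038,"wx":0,"wy":0,"wz":0},{"x":0,"y":0.0005,"z":-0.043,"wx":0,"wy":0,"wz":0},{"x":0,"y":0.0005,"z":-0.047,"wx":0,"wy":0,"wz":0},{"x":0,"y":0.0005,"z":-0.05,"wx":0,"wy":0,"wz":0},{"x":0,"y":0.0005,"z":-0.052,"wx":0,"wy":0,"wz":0},{"x":0,"y":0.0005,"z":-0.052,"wx":0,"wy":0,"wz":0}]';  python3 - <<'E'
from h import *
print(r.get_obs()["force"],r.get_obs()["ft_torque"])
cv2.imwrite("pics/scene4.png",r.snapshot("scene")[:,:,::-1])
a=cv2.imread("pics/scene4.png")[120:230,270:400];cv2.imwrite("pics/v4.png",cv2.resize(a,None,fx=5,fy=5,interpolation=cv2.INTER_CUBIC))
E
```

```text
t: 9.3
tcp_pos: [511.9, 226.4, 99.9]
eef_rot: [0.68, 0.733, 0.0, 0.001]
force: [0.4, -0.3, -5.5]
opening: 63.4
[ 0.38727611 -0.33421531 -5.45937608] [-0.00571655 -0.13669754 -0.04042745]
```

View pics/v4.png

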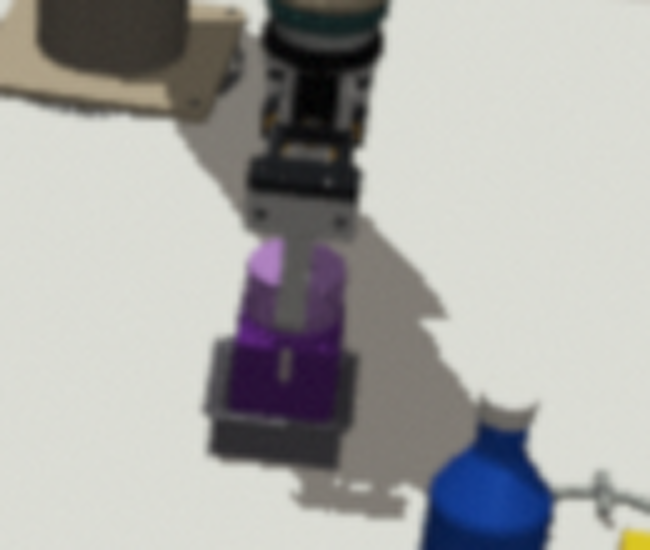

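```bash
python3 -m jog '[{"x":0,"y":0,"z":-0.004,"wx":0,"wy":0,"wz":0},{"x":0,"y":0,"z":-0.008,"wx":0,"wy":0,"wz":0},{"x":0,"y":0,"z":-0.012,"wx":0,"wy":0,"wz":0},{"x":0,"y":0,"z":-0.016,"wx":0,"wy":0,"wz":0},{"x":0,"y":0,"z":-0.019,"wx":0,"wy":0,"wz":0},{"x":0,"y":0,"z":-0.021,"wx":0,"wy":0,"wz":0},{"x":0,"y":0,"z":-0.0225,"wx":0,"wy":0,"wz":0},{"x":0,"y":0,"z":-0.0225,"wx":0,"wy":0,"wz":0}]'; python3 -m jog '[{"x":0,"y":0,"z":-0.0008,"wx":0,"wy":0,"wz":0},{"x":0,"y":0,"z":-0.0015,"wx":0,"wy":0,"wz":0},{"x":0,"y":0,"z":-0.002,"wx":0,"wy":0,"wz":0},{"x":0,"y":0,"z":-0.002,"wx":0,"wy":0,"wz":0}]'
```

```text
t: 10.35
tcp_pos: [511.9, 226.4, 77.4]
eef_rot: [0.68, 0.733, 0.0, 0.001]
force: [0.3, -0.5, -5.4]
opening: 63.3
t: 10.85
tcp_pos: [512.2, 226.5, 76.4]
eef_rot: [0.68, 0.733, 0.0, 0.001]
force: [-2.1, -0.9, 5.4]
opening: 63.3
```

```bash
python3 -m jog '[{"x":0,"y":0,"z":-0.0005,"wx":0,"wy":0,"wz":0},{"x":0,"y":0,"z":-0.0005,"wx":0,"wy":0,"wz":0},{"x":0,"y":0,"z":-0.0005,"wx":0,"wy":0,"wz":2},{"x":0,"y":0,"z":-0.0005,"wx":0,"wy":0,"wz":5},{"x":0,"y":0,"z":-0.0005,"wx":0,"wy":0,"wz":8},{"x":0,"y":0,"z":-0.0005,"wx":0,"wy":0,"wz":12},{"x":0,"y":0,"z":-0.0005,"wx":0,"wy":0,"wz":16},{"x":0,"y":0,"z":-0.0005,"wx":0,"wy":0,"wz":20},{"x":0,"y":0,"z":-0.0005,"wx":0,"wy":0,"wz":24},{"x":0,"y":0,"z":-0.0005,"wx":0,"wy":0,"wz":28},{"x":0,"y":0,"z":-0.0005,"wx":0,"wy":0,"wz":30},{"x":0,"y":0,"z":-0.0005,"wx":0,"wy":0,"wz":30}]' 0 60
cat > st.py <<'E'
from h import *
import sys
from scipy.spatial.transform import Rotation as R
o=r.get_obs();q=R.from_quat(o["eef_rot"]).as_matrix();print(o["t"],o["tcp_pos"].round(2),"yaw",np.degrees(np.arctan2(q[1,1],q[0,1])).round(2),"z",q[:,2].round(4),o["joint_positions"].round(2),"F",o["force"].round(1),"T",o["ft_torque"].round(3),o["opening"])
n=sys.argv[1]
for c in("scene","top"): cv2.imwrite(f"pics/{c}{n}.png",r.snapshot(c)[:,:,::-1])
a=cv2.imread(f"pics/scene{n}.png")[140:220,290:370];b=cv2.imread(f"pics/top{n}.png")[200:280,150:230]
cv2.imwrite(f"pics/v{n}.png",cv2.resize(np.hstack([a,b]),None,fx=5,fy=5,interpolation=cv2.INTER_CUBIC))
E
python3 st.py 5
```

```text
t: 12.35
tcp_pos: [513.2, 227.0, 76.4]
eef_rot: [0.467, 0.884, 0.002, 0.001]
force: [0.5, 0.1, 4.9]
opening: 63.2
12.35 [513.19 226.97  76.45] yaw 34.3 z [ 0.0038  0.0015 -1.    ] [-0.19  0.71 -0.44  1.88  0.48  0.65 -0.32] F [0.5 0.1 4.9] T [-0.238  0.071  0.004] 63.23250212899072
```

View pics/v5.png

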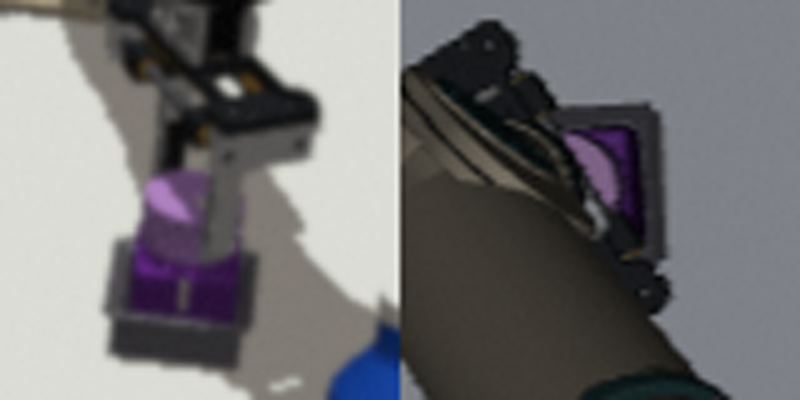

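```bash
python3 -m jog '[{"x":-0.0003,"y":0,"z":-0.0005,"wx":0,"wy":0,"wz":2},{"x":-0.0005,"y":0,"z":-0.0005,"wx":0,"wy":0,"wz":5},{"x":-0.0005,"y":0,"z":-0.0005,"wx":0,"wy":0,"wz":8},{"x":-0.0005,"y":0,"z":-0.0005,"wx":0,"wy":0,"wz":12},{"x":-0.0005,"y":0,"z":-0.0005,"wx":0,"wy":0,"wz":16}]'; python3 -c "
from cell import r
o=r.get_obs();print(o['ft_torque'])"; python3 -m jog '[{"x":-0.0003,"y":0,"z":-0.0003,"wx":0,"wy":0,"wz":4},{"x":-0.0005,"y":0,"z":0,"wx":0,"wy":0,"wz":8},{"x":-0.0005,"y":0,"z":0,"wx":0,"wy":0,"wz":12},{"x":-0.0005,"y":0,"z":0,"wx":0,"wy":0,"wz":16}]'; python3 st.py 6
```

```text
t: 13.08
tcp_pos: [513.6, 227.6, 76.6]
eef_rot: [0.338, 0.941, 0.003, 0.002]
force: [-1.4, -0.9, 6.6]
opening: 63.0
[-0.19656949  0.14062091 -0.17306693]
t: 13.58
tcp_pos: [513.2, 228.5, 77.5]
eef_rot: [0.203, 0.979, 0.003, 0.002]
force: [-2.4, -0.6, 10.3]
opening: 63.2
13.575 [513.18 228.49  77.48] yaw 66.6 z [ 0.0047  0.006  -1.    ] [-0.09  0.74 -0.59  1.88  0.62  0.71  0.12] F [-2.4 -0.6 10.3] T [-0.211  0.666 -0.119] 63.2205582620302
```

View pics/v6.png

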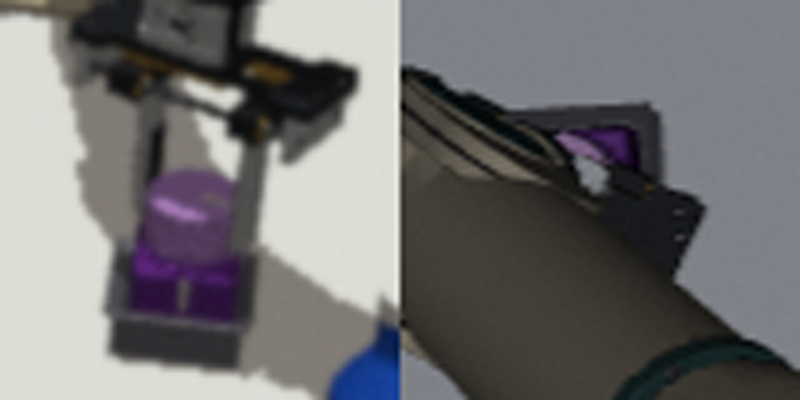

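Run:
```python
from h import *
im=cv2.imread("pics/scene6.png");c=(313,168)
cr=cv2.resize(im[160:205,308:348],None,fx=14,fy=13,interpolation=cv2.INTER_CUBIC);cv2.imwrite("pics/v6z.png",cr)
for a in (50,55,60,66,70): print(a,proj("scene",[[513+28*np.cos(np.radians(a)),228+28*np.sin(np.radians(a)),108]]).round(1),proj("scene",[[513+10*np.cos(np.radians(a)),228+10*np.sin(np.radians(a)),108]]).round(1))
```

```text
50 [[334.7 182.3]] [[331.  179.8]]
55 [[335.3 182.1]] [[331.2 179.7]]
60 [[335.8 181.8]] [[331.4 179.6]]
66 [[336.3 181.4]] [[331.5 179.5]]
70 [[336.6 181.2]] [[331.7 179.4]]
```

View pics/v6z.png

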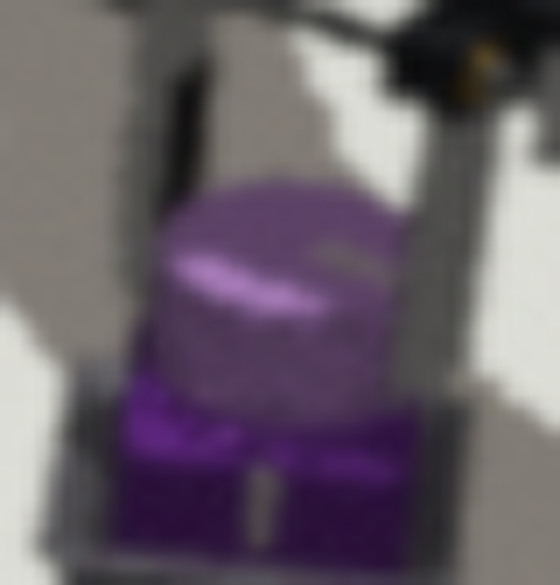

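```bash
python3 -m jog '[{"x":0,"y":-0.0005,"z":0,"wx":-0.2,"wy":0.15,"wz":2},{"x":0,"y":-0.0005,"z":0.001,"wx":-0.3,"wy":0.25,"wz":4},{"x":0,"y":-0.0005,"z":0.003,"wx":-0.3,"wy":0.25,"wz":4},{"x":0,"y":-0.0005,"z":0.005,"wx":-0.3,"wy":0.25,"wz":4},{"x":0,"y":-0.0005,"z":0.007,"wx":-0.3,"wy":0.25,"wz":4},{"x":0,"y":-0.0005,"z":0.007,"wx":-0.3,"wy":0.25,"wz":4}]'; python3 st.py 7
```

```text
t: 14.42
tcp_pos: [513.2, 227.8, 84.4]
eef_rot: [0.169, 0.986, 0.0, -0.0]
force: [-0.1, -0.5, -0.1]
opening: 63.1
14.425 [513.21 227.83  84.38] yaw 70.55 z [-1.e-04  9.e-04 -1.e+00] [-0.08  0.74 -0.62  1.87  0.62  0.74  0.18] F [-0.1 -0.5 -0.1] T [-0.054  0.018  0.02 ] 63.067364905897804
```

View pics/v7.png

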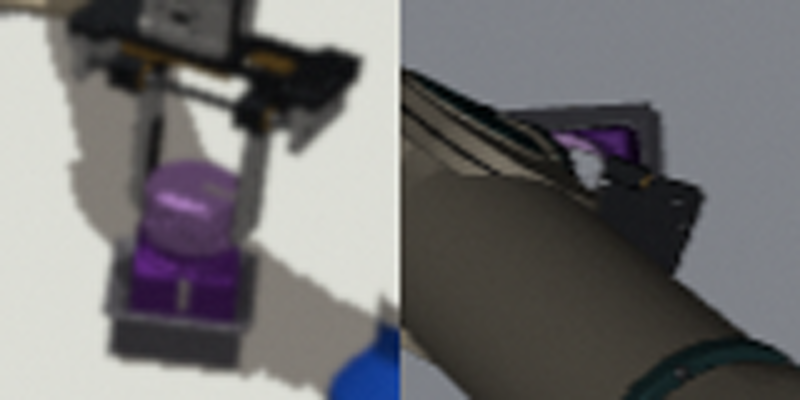

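```bash
python3 -m jog '[{"x":0,"y":0,"z":0.003,"wx":0,"wy":0,"wz":0},{"x":0,"y":0,"z":0.007,"wx":0,"wy":0,"wz":0},{"x":0,"y":0,"z":0.011,"wx":0,"wy":0,"wz":0},{"x":0,"y":0,"z":0.015,"wx":0,"wy":0,"wz":0},{"x":0,"y":0,"z":0.019,"wx":0,"wy":0,"wz":0},{"x":0,"y":0,"z":0.023,"wx":0,"wy":0,"wz":0},{"x":0,"y":0,"z":0.026,"wx":0,"wy":0,"wz":0},{"x":0,"y":0,"z":0.028,"wx":0,"wy":0,"wz":0},{"x":0,"y":0,"z":0.028,"wx":0,"wy":0,"wz":0},{"x":0,"y":0,"z":0.028,"wx":0,"wy":0,"wz":0},{"x":0,"y":0,"z":0.028,"wx":0,"wy":0,"wz":0}]'; python3 st.py 8
python3 - <<'E'
from h import *
S=9
for k,c,w in(("scene",(303,150),(50,66)),("top",(162,212),(45,60))):
    im=cv2.imread(f"pics/{k}8.png");c=np.array(c)
    cr=cv2.resize(im[c[1]:c[1]+w[1],c[0]:c[0]+w[0]],None,fx=S,fy=S,interpolation=cv2.INTER_CUBIC);x,y=513.2,227.8
    raw=cr.copy()
    for h in (box(70,65.5,66,x,y,np.radians(6)),cyl(43,95,96,x,y),cyl(64,108.8,142.8,x,y)):
        cv2.polylines(cr,[cv2.convexHull(np.round((proj(k,h)-c+.5)*S).astype(np.int32))],True,(0,255,0),1)
    o=np.hstack([raw,cr]);f=min(1,790/o.shape[1]);cv2.imwrite(f"pics/v8{k}.png",cv2.resize(o,None,fx=f,fy=f,interpolation=cv2.INTER_AREA))
E
```

```text
t: 15.9
tcp_pos: [513.1, 227.8, 112.2]
eef_rot: [0.169, 0.986, 0.0, -0.0]
force: [0.2, -0.5, -1.0]
opening: 63.3
15.9 [513.09 227.78 112.22] yaw 70.55 z [-4.e-04  8.e-04 -1.e+00] [-0.05  0.7  -0.65  1.85  0.58  0.79  0.21] F [ 0.2 -0.5 -1. ] T [ 0.045 -0.163 -0.028] 63.290161322335145
```

View pics/v8scene.png

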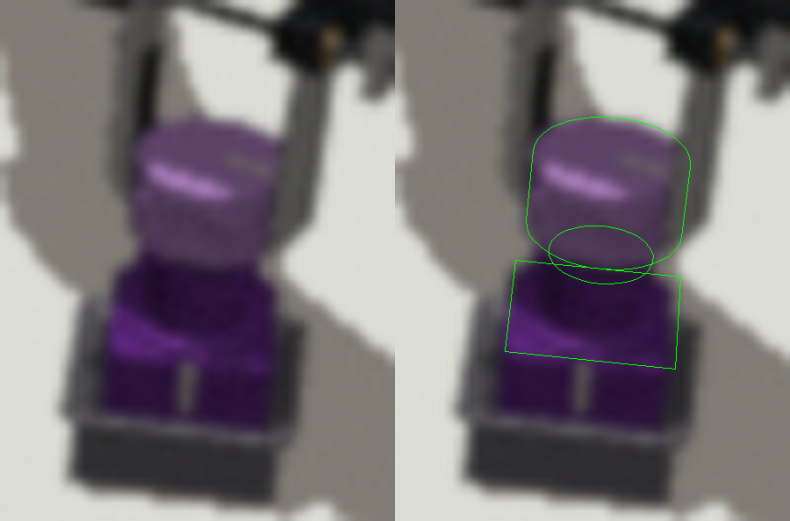

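View pics/v8top.png

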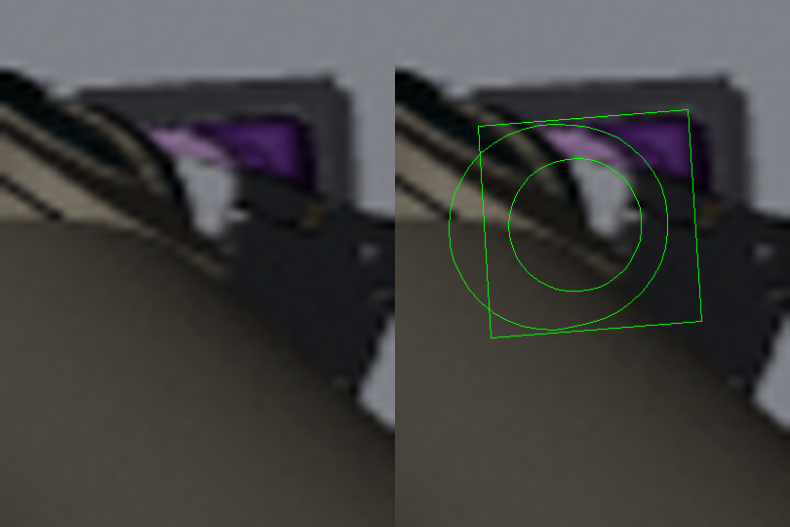

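Run:
```python
from h import *
def crop(n):
    g=cv2.imread(f"pics/scene{n}.png").astype(np.float32).mean(2)
    return g[193:206,312:340]
for a,b in((5,6),(5,7),(5,8),(6,8)):
    A=cv2.resize(crop(a),None,fx=4,fy=4,interpolation=cv2.INTER_CUBIC);B=cv2.resize(crop(b),None,fx=4,fy=4,interpolation=cv2.INTER_CUBIC)
    W=np.eye(2,3,dtype=np.float32);cc,W=cv2.findTransformECC(A,B,W,cv2.MOTION_TRANSLATION)
    print(a,b,(W[:,2]/4).round(2),cc)
p=proj("scene",[[513,227,60],[514,227,60],[513,228,60]]);print(p-p[0])
# fit tub body silhouette (below lid) frame 8 & lid silhouette
im=cv2.imread("pics/scene8.png").astype(float)
q=(im[...,2]+im[...,0])/2/np.maximum(im[...,1],1)
for row in (191,193,195,197): print(row,[(i,round(q[row,i],2)) for i in list(range(313,320))+list(range(330,337))])
for rr in (191,193,195,197):
    v=np.clip((q[rr]-1.1)/.5,0,1)
# model edges of shoulder/body at those rows
for x,y,a in((513.1,227.8,4.5),(513.1,226.8,4.5),(512,226,4.5)):
    P=proj("scene",box(70,4,66,x,y,np.radians(a)));print(x,y,P.round(1).tolist())
```

```text
5 6 [-0.22 -0.11] 0.9066520698467853
5 7 [-0.28 -0.13] 0.8848079944323327
5 8 [-0.19 -0.14] 0.9490492847060182
6 8 [0.02 0.02] 0.9710500432228417
[[ 0.          0.        ]
 [-0.04551034  0.160859  ]
 [ 0.29933233  0.0476596 ]]
191 [(313, np.float64(1.03)), (314, np.float64(1.05)), (315, np.float64(1.05)), (316, np.float64(1.38)), (317, np.float64(2.42)), (318, np.float64(2.92)), (319, np.float64(2.92)), (330, np.float64(3.0)), (331, np.float64(3.33)), (332, np.float64(2.68)), (333, np.float64(2.8)), (334, np.float64(2.68)), (335, np.float64(2.88)), (336, np.float64(3.0))]
193 [(313, np.float64(1.04)), (314, np.float64(1.06)), (315, np.float64(1.08)), (316, np.float64(1.6)), (317, np.float64(2.58)), (318, np.float64(2.74)), (319, np.float64(2.94)), (330, np.float64(2.64)), (331, np.float64(2.78)), (332, np.float64(2.76)), (333, np.float64(2.9)), (334, np.float64(2.76)), (335, np.float64(3.06)), (336, np.float64(2.95))]
195 [(313, np.float64(1.04)), (314, np.float64(1.04)), (315, np.float64(1.1)), (316, np.float64(1.66)), (317, np.float64(2.81)), (318, np.float64(2.82)), (319, np.floa
[... 260 characters left out ...]
.09)), (316, np.float64(1.71)), (317, np.float64(2.55)), (318, np.float64(2.97)), (319, np.float64(2.68)), (330, np.float64(3.08)), (331, np.float64(2.78)), (332, np.float64(2.92)), (333, np.float64(2.78)), (334, np.float64(3.03)), (335, np.float64(2.83)), (336, np.float64(2.71))]
513.1 227.8 [[335.7, 211.6], [314.6, 209.0], [316.5, 197.3], [336.9, 199.7], [337.7, 196.2], [316.1, 193.7], [318.0, 182.3], [338.9, 184.7]]
513.1 226.8 [[335.4, 211.5], [314.3, 208.9], [316.2, 197.3], [336.6, 199.7], [337.4, 196.1], [315.8, 193.6], [317.7, 182.2], [338.6, 184.6]]
512 226 [[335.2, 211.3], [314.2, 208.7], [316.1, 197.1], [336.4, 199.5], [337.2, 195.9], [315.7, 193.4], [317.6, 182.0], [338.4, 184.4]]
```

Run:
```python
from h import *
im8=cv2.imread("pics/scene8.png").astype(float);im0=cv2.imread("pics/scene0.png").astype(float)
qf=lambda im:(im[...,2]+im[...,0])/2/np.maximum(im[...,1],1)
q=qf(im8)
for row in (187,189,191,193,195,197): print(row,[(i,round(float(q[row,i]),2)) for i in range(335,342)])
# lid edges & tub left edge per row
for row in range(164,186,2): print(row,[(i,round(float(q[row,i]),2)) for i in range(315,323)])
x,y=513.1,227.8
P=proj("scene",cyl(64,108.8,142.8,x,y));print("lid model L/R",P[:,0].min(),P[:,0].max())
hull=cv2.convexHull(P.astype(np.float32))[:,0]
for row in range(164,186,4):
    m=fill((384,512),[P],8)[row];i=np.nonzero(m>.01)[0];print(row,i[0]-.5+1-m[i[0]],)
```

```text
187 [(335, 3.08), (336, 2.67), (337, 1.55), (338, 1.07), (339, 1.0), (340, 0.99), (341, 0.98)]
189 [(335, 3.03), (336, 2.68), (337, 1.53), (338, 1.07), (339, 1.01), (340, 1.0), (341, 0.99)]
191 [(335, 2.88), (336, 3.0), (337, 1.78), (338, 1.16), (339, 1.04), (340, 1.03), (341, 1.01)]
193 [(335, 3.06), (336, 2.95), (337, 1.96), (338, 1.21), (339, 1.06), (340, 1.04), (341, 1.01)]
195 [(335, 2.76), (336, 2.83), (337, 1.98), (338, 1.26), (339, 1.07), (340, 1.04), (341, 1.0)]
197 [(335, 2.83), (336, 2.71), (337, 1.66), (338, 1.16), (339, 1.08), (340, 1.02), (341, 1.01)]
164 [(315, 0.99), (316, 0.99), (317, 1.0), (318, 0.99), (319, 0.99), (320, 0.98), (321, 1.02), (322, 1.03)]
166 [(315, 1.0), (316, 1.0), (317, 0.99), (318, 0.99), (319, 1.01), (320, 1.12), (321, 1.34), (322, 1.42)]
168 [(315, 0.99), (316, 0.99), (317, 0.99), (318, 1.0), (319, 1.06), (320, 1.33), (321, 1.46), (322, 1.47)]
170 [(315, 0.99), (316, 1.0), (317, 1.01), (318, 0.99), (319, 1.11), (320, 1.39), (321, 1.43), (322, 1.45)]
172 [(315, 0.99), (316, 0.99), (317, 1.0), (318, 0.99), (319, 1.15), (320, 1.39), (321, 1.47), (322, 1.45)]
174 [(315, 0.99), (316, 0.99), (317, 1.0), (318, 1.02), (319, 1.16), (320, 1.4), (321, 1.46), (322, 1.48)]
176 [(315, 1.0), (316, 0.99), (317, 0.99), (318, 1.0), (319, 1.13), (320, 1.39), (321, 1.43), (322, 1.47)]
178 [(315, 0.99), (316, 1.0), (317, 1.0), (318, 1.01), (319, 1.11), (320, 1.31), (321, 1.42), (322, 1.46)]
180 [(315, 0.99), (316, 0.98), (317, 0.99), (318, 1.0), (319, 1.02), (320, 1.13), (321, 1.38), (322, 1.48)]
182 [(315, 1.0), (316, 0.99), (317, 1.0), (318, 1.0), (319, 1.05), (320, 1.29), (321, 2.05), (322, 1.97)]
184 [(315, 0.99), (316, 0.99), (317, 1.08), (318, 1.29), (319, 1.78), (320, 2.45), (321, 2.91), (322, 3.25)]
lid model L/R 319.06791865458524 339.89279707930456
164 326.390625
168 320.015625
172 319.515625
176 319.125
180 320.078125
184 329.390625
```

```bash
python3 -m jog '[{"x":-0.0003,"y":-0.0005,"z":0,"wx":0,"wy":0,"wz":0},{"x":-0.0006,"y":-0.001,"z":0,"wx":0,"wy":0,"wz":0},{"x":-0.0006,"y":-0.001,"z":0,"wx":0,"wy":0,"wz":0},{"x":-0.0006,"y":-0.001,"z":0,"wx":0,"wy":0,"wz":0},{"x":-0.0006,"y":-0.001,"z":0,"wx":0,"wy":0,"wz":0},{"x":-0.0006,"y":-0.001,"z":0,"wx":0,"wy":0,"wz":0}]'; python3 st.py 9
python3 - <<'E'
import cv2
cv2.imwrite("pics/full9.png",cv2.imread("pics/scene9.png"))
E
```

```text
t: 16.75
tcp_pos: [512.5, 226.9, 112.3]
eef_rot: [0.169, 0.986, 0.0, -0.0]
force: [0.1, -0.6, -0.7]
opening: 63.1
16.75 [512.52 226.86 112.29] yaw 70.56 z [-2.e-04  9.e-04 -1.e+00] [-0.05  0.7  -0.65  1.85  0.58  0.79  0.21] F [ 0.1 -0.6 -0.7] T [ 0.039 -0.142 -0.048] 63.08202675353399
```

View pics/v9.png

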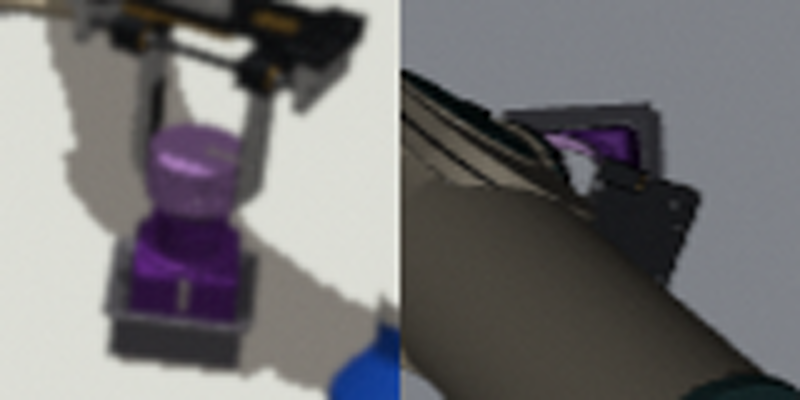

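View pics/full9.png

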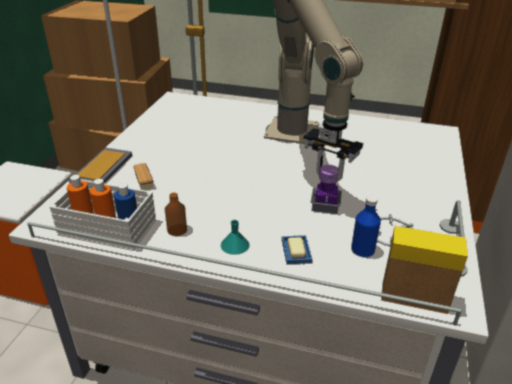

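```bash
python3 -c "
from cell import r
print(r.close_job())"
```

```text
the job is handed in; nothing more can be done
None
```

The tub is standing in the well, and the arm is holding the lid above its open mouth. I handed the job in at about 16.8 s; no verdict was reported.

- **Seating:** I carried the tub by its closed lid, turned it to match the well and lowered it in. Contact came at the expected height for fully seated, with about 11 N of push against the floor.
- **Twist:** I turned the lid anticlockwise about 66° in all, at 60 N grip. At 62° the white mark showed the lid had turned with the gripper. The tub's tick stayed put, and the upward force then fit the seal pushing a freed lid.
- **Lift:** The lid came straight up and the tub stayed in the well.
- **Last checks:** The lid is level to about 0.1°, and its lower edge is about 13 mm above the mouth, assuming it did not slip in the fingers. The only force left is about the lid's own weight. The last scene view shows nothing else moved.

**Where measurements disagreed:**
- **Well position:** the two cameras differed by about 3 mm in x on the well.
- **Lid centring:** the lid looked about 1 mm off the tub's axis after lifting. I moved it back about 1.2 mm, so centring is good to about 1–1.5 mm. The arm hid most of the tub from the top camera at the end.
- **Refused move:** my first move was refused for missing keys in its rows, and nothing moved.

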